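# Raise the documentation camera over a power supply

### The arm

A 7-joint arm with a two-finger parallel gripper is mounted at the origin on the work surface. World frame = base frame: x ahead of the robot, y to its left, z up, the work surface at z = 0. Lengths are in mm, angles in rad, forces in N, time in s.
With the tool pointing down it reaches from about 425 to 875 mm from the base axis. Payload 8.4 kg.
Tool frame: the origin (TCP) lies on the centre line of the jaws, within the pads' length; the fingertips stand 19 mm ahead of it and the grasp point (between the pads) is the TCP; z points along the fingers, x is the direction in which the jaws open and shut, and the axes are right-handed (so a half turn about z gives the same grasp; the last joint's range is limited). The gripper opens to 85 mm and grips with 20 to 120 N. Pads are 22 mm wide; open, the fingers measure 114 mm over their backs; the gripper's body (76 mm by 85 mm) begins 54 mm behind the grasp point. The pads swing forward as they close: fully open they stand 13 mm farther back than shut.
Start: joints at [1.213, 0.333, 0.04, 1.465, -0.013, 1.343, -0.059], TCP at [166.327, -628.331, 250.308] pointing down, gripper open.
Joint ranges: [-2.58, 2.58], [-0.38, 2.09], [-1.3, 1.39], [0.25, 2.4], [-1.5, 4.64], [0.08, 2.09], [-2.65, 2.65]. Speed limits (rad/s): [2.22, 2.22, 2.79, 2.79, 3.14, 3.14, 3.14].

### API

Orientations are given as a rotation vector (axis times angle).
In Python, from cell import robot, get_image gives the robot as it stands. The module is installed in compiled form; this text tells all that it offers.
- The arm moves only by the tool play_rows, never from a script. Its argument "targets" is a list of rows, each a list of 3 entries, a list of its own where there are three numbers: the shift along the tool's x, y, z each as a share of 0.25 m, from -1 to 1, then the turn about the tool's z as a share of 180 degrees, from -1 to 1, then the gripper's target within -1 to 1 (shut at 1, half-way at 0, fully open at -1). A call has 1 to 20 rows; each row is the pose to reach, as a shift and turn from the pose commanded when the call began, along the tool's axes at that moment, turning the shorter way round; what a row does not reach only later rows make up. A row lasts 1/10 s, in which the tool goes at most 50 mm and 8.59 degrees, less where a joint would pass 70% of its speed; a pose out of reach is approached as far as the arm can. A call with a number of a shift or a turn outside -1 to 1 is refused whole. A call with a gripper value outside its range is refused whole. The fingers move at their own pace and stop on an object; "squeeze" is the grip in N (left out, the last holds). Time passes only in rows, so rows that repeat a pose let the fingers close. It gives the time, the measured TCP pose, the force and the opening at its end, in the units of the state.
- robot.state(): the state, without advancing time (a new reading comes with each control period).
- get_image(name): name is "scene" or "side" or "wrist"; returns a dict with "img" (400x640x3 uint8, red, green, blue), "z_map" (400x640 float32, mm along the optical axis (not along the pixel's ray), 0 where there is no reading), "camera_matrix" (3x3 intrinsics, pixels), "k1" (the pictures are not rectified: a ray, as slopes to the right and down, at radius r is drawn at 1 + k1 r^2 times it, then the intrinsics apply), "pose" (4x4, takes a point from camera to world coordinates); the wrist camera has in their place "T_tool_cam" (4x4, takes a point from camera to tool coordinates, whose origin is the TCP and whose axes are the tool frame's). Camera axes: x right, y up, looking along -z (the intrinsics and any distortion apply to the point x, -y, -z); pixel columns grow to the right and rows downward; lengths in mm; the calibration is good to about 2 mm. A picture is of the moment at which its call begins: read the wrist's pose just before it.
- robot.sign_off(): hands the job in, once; it reports no verdict.
The state is a dict: "time_s": time; "joint_pos": joint angles; "joint_velocities": joint speeds; "tau": joint torques, N m; "tcp_pos": TCP position; "eef_rot": TCP orientation; "wrist_force": force on the tool from outside, world axes, zero at the start; "wrist_torque": the same for the moment, N m; "width": finger opening in mm.
Only numpy, scipy, OpenCV 4.12 (cv2) and the standard library are available. Lean on these libraries where they do the work, as an engineer would, in place of code of your own. Each camera call takes 0.05 s, during which the arm holds its last target.

### The job

Get the returned power supply ready for its picture: lift only the open-frame power supply out of the parts bin and set it gently, base down, wholly inside the corner marks on the camera stand's board, and let go of it. Then grip the T-handle of the camera mast so that its release button is squeezed in, pull the mast up past the first stop to the second stop at the top of its travel, and finish there still holding it up, with the button kept squeezed. Leave the other parts in the bin and do not disturb the other things on the bench.

Things in the scene. Friction and masses are not known exactly. Their poses are not given: they have to be found in the camera images.
- psu: the open-frame power supply in the bin: an aluminium U-channel with green board, transformer and capacitors inside, 90 mm long (own x), 50 mm wide between its two plain side walls (own y; grip it across these), 30 mm high, 0.13 to 0.25 kg; origin at the centre of its underside, z up out of the open side
- psu_a (a point): corner of the power supply's underside at its +x +y end
- psu_b (a point): corner of its underside at +x -y
- psu_c (a point): corner of its underside at -x +y
- psu_d (a point): corner of its underside at -x -y
- bin: grey open parts bin, fixed on the bench, 200 mm (own x) by 330 mm (own y) by 65 mm high, walls and floor 4 mm; origin under its centre. The power supply, the fan and the transformer lie in a row along its y, about 90 mm apart, in any order; the power supply's length lies roughly (within about 12 degrees) across the bin, along the bin's x
- fan: black axial fan in the bin, 60 x 60 x 25 mm; origin at the centre of its underside
- transformer: steel and copper transformer in the bin, 56 x 44 x 42 mm high; origin at the centre of its underside
- stand: documentation camera stand, fixed on the bench: grey board 300 mm (own x) by 200 mm (own y) by 10 mm thick, origin under the board's centre. The mast stands upright on the board at own x = +110 mm, y = 0: a 34 mm square aluminium outer tube whose top is 150 mm above the bench, with the sliding mast in it
- marks (a point): centre of the white field with four black corner marks on the board, on the board's top (10 mm above the bench); axes parallel to the stand's; the field within the marks measures 110 mm along x and 160 mm along y. It lies 180 mm in front (-x) of the mast; with the mast down the camera head reaches to within 85 mm of the field's centre, 90 to 160 mm above the bench
- grip (a point): centre of the T-handle on top of the sliding mast, moves up with it; axes parallel to the stand's. The handle is a black bar 110 mm long (along y), 24 mm thick (along x), 22 mm high; its centre is 200 mm above the bench with the mast down and 310 mm at the second stop. The camera hangs on the -x side, its bracket's top 40 mm below this point; nothing stands above the bar
- button_face (a point): middle of the face of the release button: a grey block 34 mm long (along y), 13 mm high, in the middle of the handle's rear (+x) side, standing 5 mm proud of the bar and going in flush along -x. A gripper that closes on the middle of the bar, across its thickness, squeezes the button in; the button's spring takes 3 to 6 N
- mast (a joint): height by which the mast is pulled up, m: 0 down (as it starts), 0.055 first stop, 0.110 second stop, which is the end of its travel. A pawl locks it at 0, 0.055 and 0.110 unless the button is in by more than 3 mm; with the button in it slides freely and sinks by its weight (moving parts about 0.5 kg, 1.5 N friction) unless held
- release (a joint): travel of the release button, m: 0 out, 0.005 fully in (flush with the bar)
- screwdriver: a screwdriver lying on the bench behind, black handle, about 200 mm long; origin in the middle of its underside
- spray: a white spray bottle with trigger head, 70 mm wide, 183 mm tall; origin under its centre
- cleaner_can: a white can, 60 mm wide, 150 mm tall; origin under its centre
- multimeter: a yellow hand multimeter lying on its back, 150 x 75 x 36 mm; origin under its centre
- mug: a white mug, 80 mm wide, 90 mm tall; origin under its centre
Things that resemble listed ones, but are neither listed nor needed, are in the scene too. There is more than one size of the psu; the one meant has the size given above. Of the things that look like the fan, the larger one is meant.

How it is judged:
By the outcome, as a careful person would: the job done as asked, in the order asked, and still so for the second after the job is handed in, while the arm keeps its last pose, push and grip.
It also fails if it takes over 48 s, if anything falls off the work surface, if the arm or the gripper's body presses on something with over 40 N, if the wrist force passes 120 N, or if a joint passes its speed limit or range.

## Working session

There is one attempt and no reset: what is moved stays moved. The work goes in short steps, Python scripts to look and compute and a tool call to move; the robot and the scene stay as the last step left them, time stands still between calls to the robot, and variables do not carry over. Pictures are saved under pics/ and viewed, and the job is handed in when it is done.

Besides the shell and the picture viewer there is one more tool, called as name(argument=value, ...), one argument or row to a line, values as JSON. play_rows: Moves the arm, as the interface text tells. Its arguments: {"type":"object","properties":{"targets":{"type":"array"},"squeeze":{"type":"number"}},"required":["targets"]}

```bash
mkdir -p pics
cat > h.py <<'E'
import numpy as np, cv2
from scipy.spatial.transform import Rotation as R
from cell import robot, get_image
def tool():
    s=robot.state(); T=np.eye(4); T[:3,:3]=R.from_rotvec(s["eef_rot"]).as_matrix(); T[:3,3]=s["tcp_pos"]; return T
def grab(name,fn):
    T=tool(); d=get_image(name)
    P=np.array(d["pose"]) if "pose" in d else T@np.array(d["T_tool_cam"])
    cv2.imwrite(f"pics/{fn}.png",d["img"][:,:,::-1]); np.savez(f"{fn}.npz",img=d["img"],z=d["z_map"],K=d["camera_matrix"],k1=d["k1"],P=P)
def cloud(fn):
    d=np.load(fn+".npz"); K=d["K"];k1=float(d["k1"]);h,w=d["z"].shape
    u,v=np.meshgrid(np.arange(w),np.arange(h))
    p=cv2.undistortPoints(np.stack([u,v],-1).reshape(-1,1,2).astype(float),K,np.array([k1,0,0,0.])).reshape(h,w,2)
    z=d["z"].astype(float)
    c=np.stack([p[...,0]*z,-p[...,1]*z,-z],-1)
    W=c@d["P"][:3,:3].T+d["P"][:3,3]; W[z==0]=np.nan
    return W
def ray(fn,u,v,zz):
    d=np.load(fn+".npz"); p=cv2.undistortPoints(np.array([[[u,v]]],float),d["K"],np.array([float(d["k1"]),0,0,0.]))[0,0]
    r=d["P"][:3,:3]@np.array([p[0],-p[1],-1]); o=d["P"][:3,3]; return o+r*(zz-o[2])/r[2]
E
python3 - <<'E'
from h import *
for n in("scene","side","wrist"): grab(n,n+"0")
s=robot.state();print(s); print(R.from_rotvec(s["eef_rot"]).as_matrix().round(3))
for n in("scene","side","wrist"):
    d=np.load(n+"0.npz"); print(n,d["P"].round(2).tolist(),d["k1"],d["K"].tolist())
E
```

```text
{'time_s': 0.15, 'joint_pos': array([ 1.21282788,  0.33374634,  0.03987789,  1.46607551, -0.01342912,
        1.34333102, -0.05852277]), 'joint_velocities': array([-0.00055234, -0.0024324 ,  0.00186031, -0.00310648, -0.0006339 ,
        0.00155877,  0.00087184]), 'tau': array([ 3.49044625e-03, -6.59040785e+01,  1.36801567e+00, -4.05873692e+01,
        1.69426936e-02,  9.76647483e-03, -6.38714459e-05]), 'tcp_pos': array([ 166.22694458, -628.02653898,  249.62348445]), 'eef_rot': array([-2.48885623e+00,  1.91586101e+00,  1.66364807e-03]), 'wrist_force': array([ 0.71057355, -0.63200152, -0.34216977]), 'wrist_torque': array([-0.03557166,  0.01523163, -0.0286436 ]), 'width': 85.12060072137913}
[[ 0.256 -0.967 -0.   ]
 [-0.967 -0.256  0.001]
 [-0.001  0.    -1.   ]]
scene [[-0.6, -0.56, 0.56, 1232.26], [0.8, -0.44, 0.41, 531.61], [0.02, 0.7, 0.72, 1057.69], [0.0, 0.0, 0.0, 1.0]] -0.08391777152469465 [[394.75042259668555, 0.0, 324.7485787268666], [0.0, 394.75042259668555, 198.70952941612632], [0.0, 0.0, 1.0]]
side [[-0.98, 0.13, -0.17, 315.09], [-0.22, -0.64, 0.74, 899.78], [-0.01, 0.76, 0.65, 911.42], [0.0, 0.0, 0.0, 1.0]] -0.05942009266547007 [[434.2212917663296, 0.0, 317.5822892104046], [0.0, 434.2212917663296, 199.0245297229426], [0.0, 0.0, 1.0]]
wrist [[0.26, 0.93, 0.26, 232.01], [-0.97, 0.25, 0.07, -610.95], [-0.0, -0.27, 0.96, 373.65], [0.0, 0.0, 0.0, 1.0]] -0.020613590612971765 [[279.1646697830068, 0.0, 321.4163045859693], [0.0, 279.1646697830068, 201.28134757135217], [0.0, 0.0, 1.0]]
```

View pics/scene0.png

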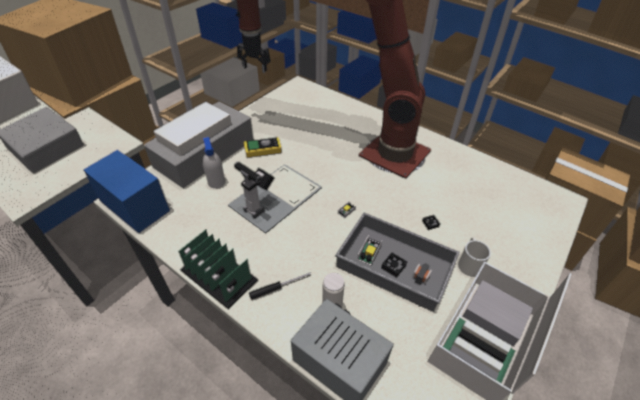

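View pics/side0.png

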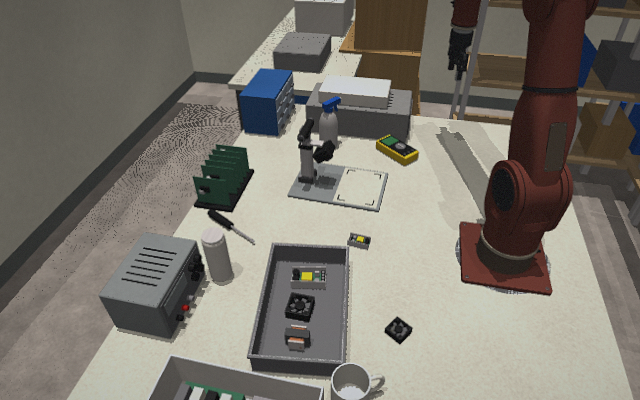

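View pics/wrist0.png

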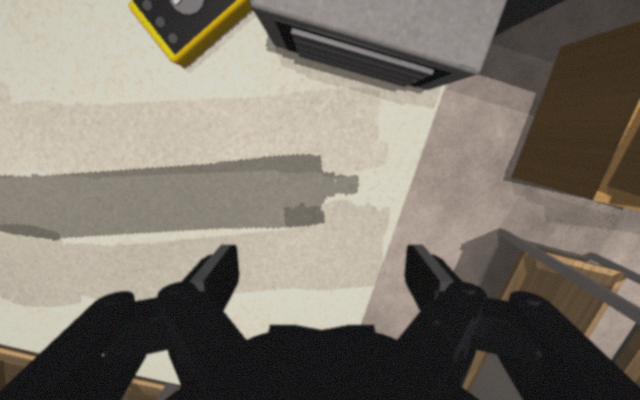

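The wide views show the bin (side view, about (300,305)) with the PSU at (310,277). There is a small look-alike on the bench at (358,241). The stand is at (340,185) with its mast at (306,160). Next I'll measure from the depth.

Run:
```python
from h import *
for n,(a,b,c,d) in {"side0":(230,130,400,380),"scene0":(210,120,480,320)}.items():
    I=cv2.imread(f"pics/{n}.png")[b:d,a:c]; f=min(800/I.shape[1],600/I.shape[0]); cv2.imwrite(f"pics/{n}_c.png",cv2.resize(I,None,fx=f,fy=f,interpolation=cv2.INTER_CUBIC)); print(n,f)
    W=cloud(n)
    print({p:W[p[1],p[0]].round() for p in ([(310,277),(300,305),(297,335),(360,187),(306,125),(358,240)] if n=="side0" else [(370,250),(394,263),(423,272),(295,188),(256,172)])})
# top-down height/colour map from both
S=[];C=[]
for n in("side0","scene0"):
    W=cloud(n).reshape(-1,3); I=np.load(n+".npz")["img"].reshape(-1,3)
    m=np.isfinite(W[:,0]); S.append(W[m]);C.append(I[m])
W=np.vstack(S);C=np.vstack(C)
o=np.argsort(W[:,2]);W=W[o];C=C[o]
# x 150..950 vertical, y -500..500 horizontal
img=np.zeros((540,800,3),np.uint8)
u=((500-W[:,1])*.8).round().astype(int); v=((950-W[:,0])*.67).round().astype(int)
ok=(u>=0)&(u<800)&(v>=0)&(v<540)
img[v[ok],u[ok]]=C[ok][:,::-1]
img=cv2.dilate(img,np.ones((2,2)))
cv2.imwrite("pics/top0.png",img)
```

```text
side0 2.4
{(310, 277): array([503., 203.,  31.]), (300, 305): array([508., 291.,  29.]), (297, 335): array([490., 384.,  47.]), (360, 187): array([ 434., -214.,   12.]), (306, 125): array([ 617., -238.,  211.]), (358, 240): array([403.,  33.,  17.])}
scene0 2.962962962962963
{(370, 250): array([517., 200.,  26.]), (394, 263): array([515., 288.,  28.]), (423, 272): array([501., 380.,  45.]), (295, 188): array([ 435., -188.,   10.]), (256, 172): array([ 572., -239.,  160.])}
```

View pics/side0_c.png

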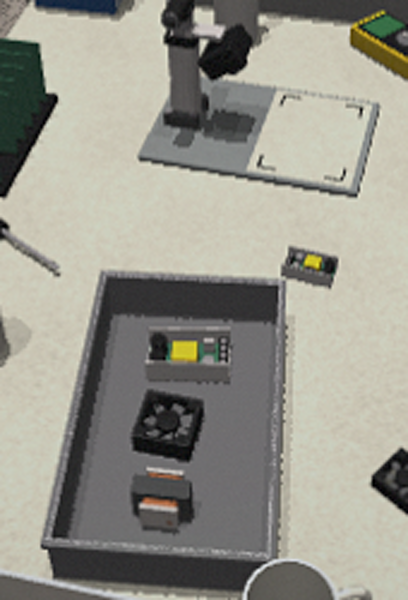

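View pics/scene0_c.png

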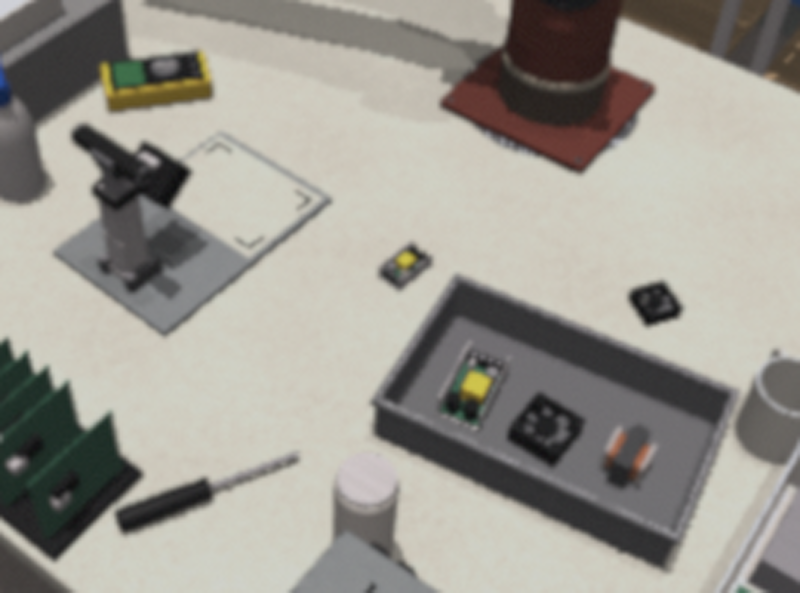

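View pics/top0.png

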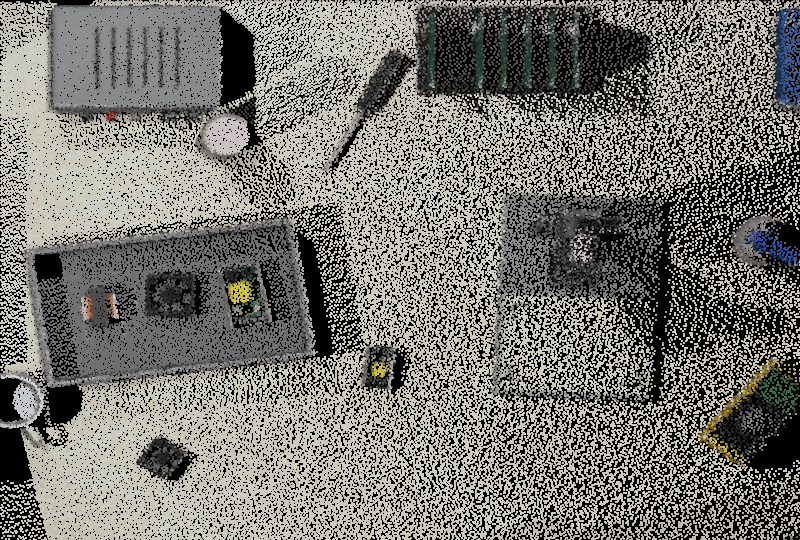

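play_rows(
  targets=[
    [[0, 0, -0.2], 0, -1],
    [[0, 0, -0.4], 0, -1],
    [[-0.15, -0.2, -0.4], 0, -1],
    [[-0.3, -0.4, -0.4], 0, -1],
    [[-0.45, -0.6, -0.4], 0, -1],
    [[-0.5, -0.68, -0.4], 0, -1],
    [[-0.5, -0.68, -0.4], 0, -1],
  ],
)

```text
time_s: 0.85
tcp_pos: [303.4, -459.1, 350.7]
eef_rot: [-2.496, 1.905, -0.001]
wrist_force: [0.4, -0.4, -0.0]
width: 85.5
```

play_rows(
  targets=[
    [[-0.15, -0.2, 0], 0, -1],
    [[-0.3, -0.4, 0], 0, -1],
    [[-0.45, -0.6, 0], 0, -1],
    [[-0.5, -0.68, 0], 0, -1],
    [[-0.5, -0.68, 0], 0, -1],
    [[-0.5, -0.68, 0], 0, -1],
  ],
)

```text
time_s: 1.45
tcp_pos: [432.3, -297.9, 350.2]
eef_rot: [-2.493, 1.911, 0.001]
wrist_force: [-0.7, -0.7, 0.5]
width: 85.4
```

Run:
```python
from h import *
grab("wrist","w1"); s=robot.state(); print(s["joint_pos"].round(3),s["tcp_pos"].round(1),tool()[:3,0].round(3),s["time_s"])
```

```text
[ 0.777  0.058 -0.266  1.592  0.016  1.494 -0.801] [ 430.9 -299.9  350.1] [ 0.257 -0.966 -0.   ] 1.5
```

View pics/w1.png

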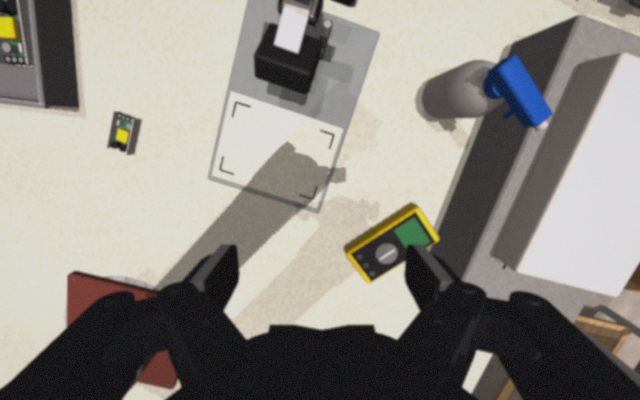

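Run:
```python
from h import *
I=cv2.imread("pics/w1.png")[0:225,190:400]; cv2.imwrite("pics/w1c.png",cv2.resize(I,None,fx=2.66,fy=2.66,interpolation=cv2.INTER_CUBIC))
```

```text
(no output)
```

View pics/w1c.png

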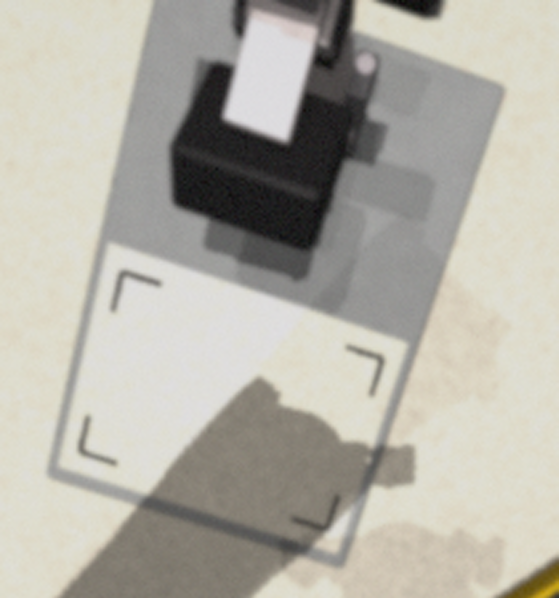

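Run:
```python
from h import *
q=[ray("w1",190+a/2.66,b/2.66,10) for a,b in((122,272),(383,356),(330,527),(82,450))]
for p in q:print(p.round(1))
q=np.array(q);c=q.mean(0);print("c",c,[np.linalg.norm(q[i]-q[i-1]).round(1) for i in range(4)])
dy=(q[0]-q[1]+q[3]-q[2]); dx=(q[0]-q[3]+q[1]-q[2]); print("yaw",np.degrees(np.arctan2(-dy[0],dy[1])),np.degrees(np.arctan2(dx[1],dx[0])))
# mast top from all views: points with z 195..215 near
for n in("side0","scene0","w1"):
    W=cloud(n).reshape(-1,3); m=(W[:,2]>200)&(W[:,2]<225)&(abs(W[:,0]-600)<70)&(abs(W[:,1]+230)<80)
    P=W[m]
    if len(P)>20: r=cv2.minAreaRect(P[:,:2].astype(np.float32)); print(n,len(P),P.mean(0),r)
    # PSU
    m=(W[:,2]>10)&(W[:,2]<50)&(abs(W[:,0]-507)<75)&(abs(W[:,1]-195)<45); P=W[m]
    if len(P)>20: print(" psu",len(P),cv2.minAreaRect(P[:,:2].astype(np.float32)),np.percentile(P[:,2],[5,50,95]))
```

```text
[ 495.5 -140.3   10. ]
[ 488.7 -303.1   10. ]
[ 376.2 -299.2   10. ]
[ 384.  -135.4   10. ]
c [ 436.11017886 -219.50599176   10.        ] [np.float64(111.5), np.float64(162.9), np.float64(112.6), np.float64(164.0)]
yaw -2.55628213055317 -2.2501857643680125
side0 194 [ 614.53679759 -217.9460642   208.97654212] ((616.9208984375, -227.29660034179688), (115.84553527832031, 30.481658935546875), 86.3037109375)
 psu 728 ((518.5675048828125, 196.51614379882812), (127.85123443603516, 62.251644134521484), 5.4217658042907715) [11.57228696 27.33652104 35.24175536]
scene0 222 [ 621.10033026 -224.50752098  208.95964191] ((620.5079345703125, -228.15487670898438), (112.60284423828125, 27.725364685058594), 86.46522521972656)
 psu 365 ((511.0697937011719, 202.89974975585938), (91.08556365966797, 68.00110626220703), 10.725361824035645) [11.27409885 25.60767328 33.51256494]
w1 57 [ 601.58420351 -277.09253799  203.58600265] ((601.6044921875, -275.2981262207031), (2.2612316608428955, 13.604851722717285), 2.3536763191223145)
 psu 1982 ((509.58758544921875, 195.07937622070312), (89.48626708984375, 53.956966400146484), 10.095853805541992) [12.76648775 27.99161048 34.3920836 ]
```

play_rows(
  targets=[
    [[-0.1, -0.045, 0], 0, -1],
    [[-0.27, -0.12, 0], 0, -1],
    [[-0.45, -0.2, 0], 0, -1],
    [[-0.63, -0.28, 0], 0, -1],
    [[-0.8, -0.356, 0], 0, -1],
    [[-0.916, -0.408, 0], 0, -1],
  ],
)

```text
time_s: 2.1
tcp_pos: [470.9, -51.3, 350.6]
eef_rot: [-2.489, 1.917, -0.001]
wrist_force: [0.5, -0.5, 1.2]
width: 85.3
```

play_rows(
  targets=[
    [[-0.17, -0.075, 0], 0.027, -1],
    [[-0.35, -0.155, 0], 0.027, -1],
    [[-0.53, -0.235, 0], 0.027, -1],
    [[-0.71, -0.315, 0.1], 0.027, -1],
    [[-0.85, -0.38, 0.25], 0.027, -1],
    [[-0.916, -0.408, 0.4], 0.027, -1],
    [[-0.916, -0.408, 0.4], 0.027, -1],
    [[-0.916, -0.408, 0.4], 0.027, -1],
  ],
)

```text
time_s: 2.9
tcp_pos: [511.5, 193.1, 249.6]
eef_rot: [2.403, -2.021, -0.002]
wrist_force: [0.6, -0.7, 0.2]
width: 85.6
```

Run:
```python
from h import *
grab("wrist","w2"); s=robot.state(); print(s["joint_pos"].round(3),s["tcp_pos"].round(1),tool().round(3),s["time_s"])
W=cloud("w2").reshape(-1,3)
m=(W[:,2]>15)&(W[:,2]<50)&(abs(W[:,0]-507)<75)&(abs(W[:,1]-195)<45); P=W[m]
print(" psu",len(P),cv2.minAreaRect(P[:,:2].astype(np.float32)),np.percentile(P[:,2],[5,50,95]))
```

```text
[ 0.237  0.198 -0.766  1.684  0.142  1.316 -1.954] [512.2 193.  250.9] [[ 1.70000e-01 -9.85000e-01  0.00000e+00  5.12170e+02]
 [-9.85000e-01 -1.70000e-01 -1.00000e-03  1.93021e+02]
 [ 1.00000e-03 -0.00000e+00 -1.00000e+00  2.50895e+02]
 [ 0.00000e+00  0.00000e+00  0.00000e+00  1.00000e+00]] 2.95
 psu 1764 ((510.576416015625, 196.36294555664062), (89.79338073730469, 49.845577239990234), 10.773508071899414) [17.69845697 31.28741741 35.04339458]
```

View pics/w2.png

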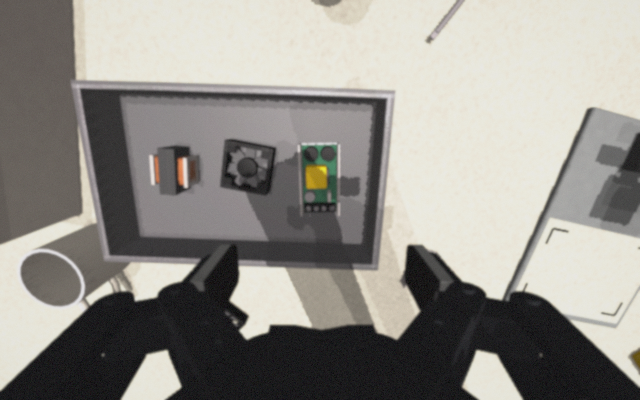

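Run:
```python
from h import *
W=cloud("w2").reshape(-1,3); a=np.radians(10.8); c=np.array([510.6,196.4])
D=W[:,:2]-c; X=D@[np.cos(a),np.sin(a)]; Y=D@[-np.sin(a),np.cos(a)]
m=(W[:,2]>12)&(abs(X)<20)&(abs(Y)<130)
h,_=np.histogram(Y[m],np.arange(-130,131,5)); print(dict(zip(range(-130,130,5),h)))
m=(W[:,2]>60)&(W[:,2]<70);print("rim",cv2.minAreaRect(W[m&(abs(W[:,0]-500)<180)&(abs(W[:,1]-290)<220)][:,:2].astype(np.float32)))
T=tool()
for z in(120,30): print((T[:3,:3].T@(np.array([510.6,196.4,z])-T[:3,3])/250).round(3))
```

```text
{-130: np.int64(0), -125: np.int64(0), -120: np.int64(0), -115: np.int64(0), -110: np.int64(0), -105: np.int64(0), -100: np.int64(0), -95: np.int64(0), -90: np.int64(0), -85: np.int64(0), -80: np.int64(319), -75: np.int64(2233), -70: np.int64(3770), -65: np.int64(4476), -60: np.int64(1138), -55: np.int64(936), -50: np.int64(2236), -45: np.int64(798), -40: np.int64(874), -35: np.int64(1541), -30: np.int64(1278), -25: np.int64(833), -20: np.int64(804), -15: np.int64(1342), -10: np.int64(1596), -5: np.int64(1561), 0: np.int64(1617), 5: np.int64(958), 10: np.int64(604), 15: np.int64(875), 20: np.int64(1573), 25: np.int64(1309), 30: np.int64(804), 35: np.int64(1853), 40: np.int64(1193), 45: np.int64(864), 50: np.int64(1622), 55: np.int64(5221), 60: np.int64(2976), 65: np.int64(1394), 70: np.int64(109), 75: np.int64(93), 80: np.int64(101), 85: np.int64(102), 90: np.int64(82), 95: np.int64(90), 100: np.int64(70), 105: np.int64(76), 110: np.int64(84), 115: np.int64(121), 120: np.int64(55), 125: np.int64(2)}
rim ((472.3896789550781, 322.0841979980469), (252.91717529296875, 412.36358642578125), 7.934202671051025)
[-0.015  0.004  0.524]
[-0.015  0.004  0.884]
```

play_rows(
  targets=[
    [[0, 0, 0], -0.006, -0.5],
    [[0, 0, 0.1], -0.006, -0.5],
    [[-0.012, 0, 0.2], -0.006, -0.5],
    [[-0.012, 0, 0.3], -0.006, -0.5],
    [[-0.012, 0, 0.4], -0.006, -0.5],
    [[-0.012, 0, 0.48], -0.006, -0.5],
    [[-0.012, 0, 0.48], -0.006, -0.5],
    [[-0.012, 0, 0.48], -0.006, -0.5],
    [[-0.012, 0, 0.48], -0.006, -0.5],
  ],
)

```text
time_s: 3.85
tcp_pos: [511.7, 198.2, 132.2]
eef_rot: [-2.423, 1.997, -0.003]
wrist_force: [0.8, -0.1, 0.1]
width: 63.9
```

Run:
```python
from h import *
grab("wrist","w3"); s=robot.state(); print(s["width"],s["tcp_pos"].round(1),tool()[:3,0].round(3),s["time_s"])
W=cloud("w3").reshape(-1,3)
m=(W[:,2]>15)&(W[:,2]<50)&(abs(W[:,0]-507)<75)&(abs(W[:,1]-195)<45); P=W[m]
print(" psu",len(P),cv2.minAreaRect(P[:,:2].astype(np.float32)),np.percentile(P[:,2],[5,50,95]))
```

```text
64.07533568997023 [511.6 198.3 132.1] [ 0.191 -0.982 -0.   ] 3.9
 psu 3972 ((510.52215576171875, 196.00643920898438), (90.35089874267578, 50.19112777709961), 10.757296562194824) [18.78208289 31.12556461 34.78212513]
```

View pics/w3.png

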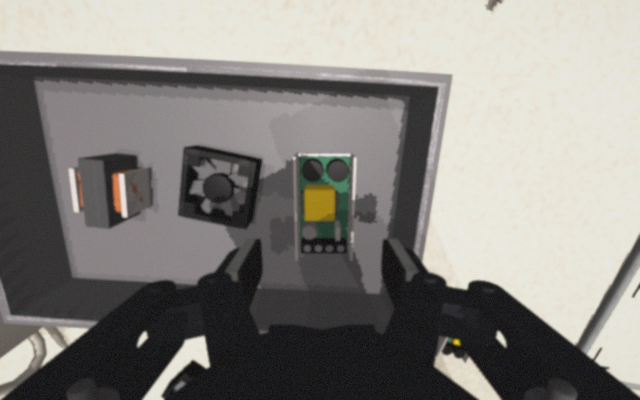

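play_rows(
  targets=[
    [[0.008, 0.006, 0.06], 0, -0.5],
    [[0.008, 0.006, 0.14], 0, -0.5],
    [[0.008, 0.006, 0.22], 0, -0.5],
    [[0.008, 0.006, 0.3], 0, -0.5],
    [[0.008, 0.006, 0.36], 0, -0.5],
    [[0.008, 0.006, 0.4], 0, -0.5],
    [[0.008, 0.006, 0.41], 0, -0.5],
    [[0.008, 0.006, 0.41], 0, -0.5],
  ],
)

```text
time_s: 4.7
tcp_pos: [509.5, 196.2, 27.9]
eef_rot: [-2.425, 1.997, 0.0]
wrist_force: [0.8, -0.9, 0.9]
width: 64.3
```

Run:
```python
from h import *
grab("wrist","w4"); s=robot.state(); print(s["width"],s["tcp_pos"].round(1),s["wrist_force"],s["time_s"])
```

```text
64.47531148929338 [509.8 196.3  28.3] [-0.00398363  1.18286981  0.67244618] 4.75
```

View pics/w4.png

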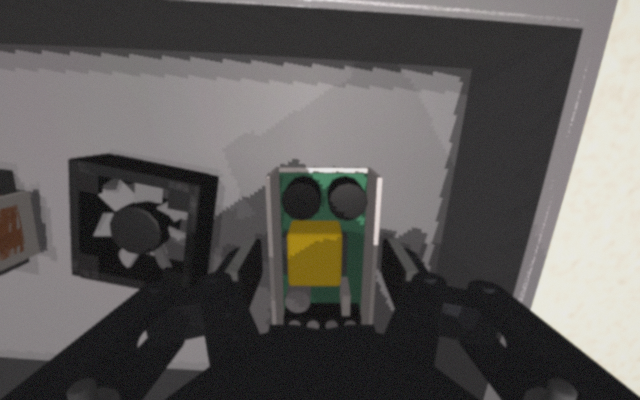

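The fingers (tips about (245,260) and (397,260)) straddle the PSU evenly. The fan on the left is clear, so I'll close.

play_rows(
  targets=[
    [[0, 0, 0], 0, -0.3],
    [[0, 0, 0], 0, -0.1],
    [[0, 0, 0], 0, 0.2],
    [[0, 0, 0], 0, 0.2],
    [[0, 0, 0], 0, 0.2],
    [[0, 0, 0], 0, 0.2],
    [[0, 0, 0], 0, 0.2],
  ],
  squeeze=45,
)

```text
time_s: 5.45
tcp_pos: [510.1, 196.2, 28.8]
eef_rot: [-2.424, 1.997, -0.002]
wrist_force: [-1.5, -1.7, 6.4]
width: 49.1
```

play_rows(
  targets=[
    [[0, 0, -0.02], 0, 0.2],
    [[0, 0, -0.06], 0, 0.2],
    [[0, 0, -0.12], 0, 0.2],
    [[0, 0, -0.2], 0, 0.2],
    [[0, 0, -0.3], 0, 0.2],
    [[0, 0, -0.42], 0, 0.2],
    [[0, 0, -0.54], 0, 0.2],
    [[0, 0, -0.6], 0, 0.2],
    [[0, 0, -0.6], 0, 0.2],
  ],
)

```text
time_s: 6.35
tcp_pos: [510.5, 196.6, 180.4]
eef_rot: [-2.422, 1.995, -0.004]
wrist_force: [-0.6, -0.1, -3.5]
width: 49.3
```

Run:
```python
from h import *
grab("wrist","w5"); s=robot.state(); print(s["width"],s["tcp_pos"].round(1),s["wrist_force"],tool()[:3,0].round(3),s["time_s"])
```

```text
49.16581051662469 [509.7 196.  178.4] [ 0.05427956 -0.68254825 -2.45078366] [ 0.191 -0.982  0.   ] 6.4
```

View pics/w5.png

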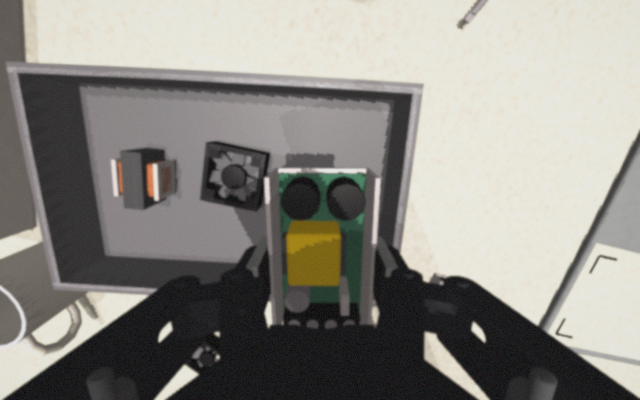

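play_rows(
  targets=[
    [[0.06, 0.026, -0.08], 0, 0.2],
    [[0.18, 0.077, -0.1], 0, 0.2],
    [[0.33, 0.14, -0.1], 0, 0.2],
    [[0.48, 0.205, -0.1], 0, 0.2],
    [[0.63, 0.27, -0.1], 0, 0.2],
    [[0.78, 0.333, -0.1], 0, 0.2],
  ],
)

```text
time_s: 7.0
tcp_pos: [463.5, -13.1, 201.1]
eef_rot: [2.424, -1.997, -0.003]
wrist_force: [0.9, 0.0, -2.3]
width: 48.9
```

play_rows(
  targets=[
    [[0.12, 0.05, 0], -0.04, 0.2],
    [[0.24, 0.1, 0], -0.08, 0.2],
    [[0.36, 0.15, 0], -0.12, 0.2],
    [[0.48, 0.2, 0], -0.16, 0.2],
    [[0.58, 0.25, 0], -0.2, 0.2],
    [[0.67, 0.285, 0], -0.24, 0.2],
    [[0.73, 0.31, 0], -0.28, 0.2],
    [[0.78, 0.333, 0], -0.32, 0.2],
    [[0.78, 0.333, 0], -0.36, 0.2],
    [[0.78, 0.333, 0], -0.4, 0.2],
    [[0.78, 0.333, 0], -0.422, 0.2],
    [[0.78, 0.333, 0], -0.422, 0.2],
    [[0.78, 0.333, 0], -0.422, 0.2],
  ],
)

```text
time_s: 8.3
tcp_pos: [420.1, -218.4, 201.6]
eef_rot: [-3.139, 0.086, 0.003]
wrist_force: [0.7, -0.6, -1.6]
width: 49.1
```

Run:
```python
from h import *
grab("wrist","w6"); grab("scene","s6");grab("side","d6"); s=robot.state(); print(s["width"],s["tcp_pos"].round(1),s["wrist_force"],tool()[:3,:2].round(3),s["joint_pos"].round(2),s["time_s"])
```

```text
48.89636748073038 [ 420.6 -218.5  202.4] [ 0.57842927  0.5628909  -1.81943802] [[ 0.999 -0.054]
 [-0.054 -0.999]
 [-0.001 -0.   ]] [ 0.8   0.03 -0.42  1.92  0.01  1.19  0.32] 8.45
```

View pics/w6.png

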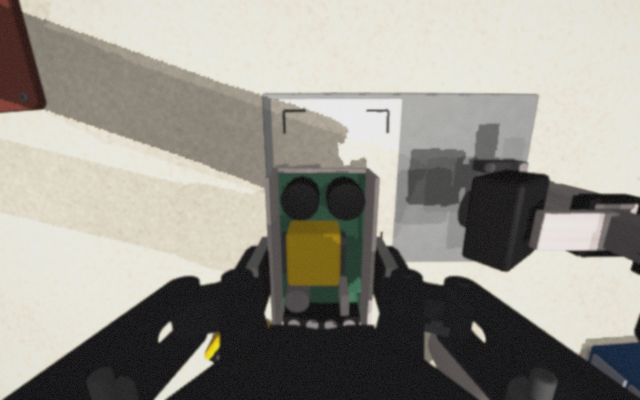

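View pics/s6.png

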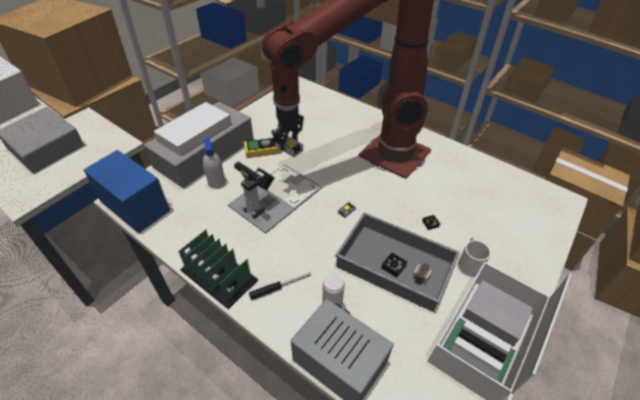

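View pics/d6.png

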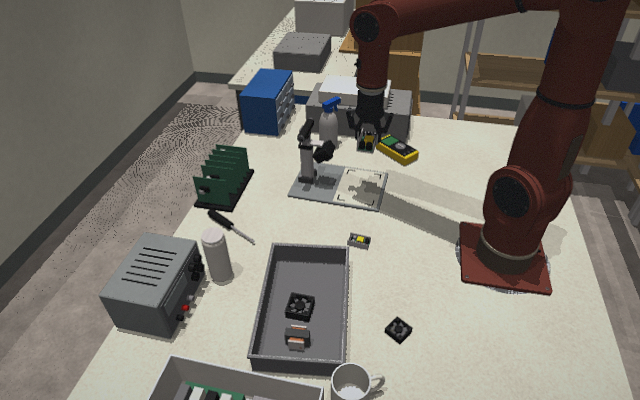

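The PSU is held level over the board, and the two +y corner marks are visible at (284,111) and (388,110). I'll cross-check the centre of the marks.

Run:
```python
from h import *
a=ray("w6",284,111,10);b=ray("w6",388,110,10);print(a,b,np.degrees(np.arctan2((b-a)[1],(b-a)[0])))
t=np.radians(-3); print("centre",(a+b)/2+80*np.array([np.sin(t),-np.cos(t),0]))
```

```text
[ 384.38186774 -134.37570059   10.        ] [ 496.56354562 -139.41931281   10.        ] -2.574245882268502
centre [ 436.28583018 -216.78786948   10.        ]
```

play_rows(
  targets=[
    [[0, 0, 0.06], 0, 0.2],
    [[0, 0, 0.16], 0, 0.2],
    [[0, 0, 0.28], 0, 0.2],
    [[0, 0, 0.4], 0, 0.2],
    [[0, 0, 0.5], 0, 0.2],
    [[0, 0, 0.58], 0, 0.2],
    [[0, 0, 0.63], 0, 0.2],
    [[0, 0, 0.65], 0, 0.2],
    [[0, 0, 0.65], 0, 0.2],
    [[0, 0, 0.65], 0, 0.2],
  ],
)

```text
time_s: 9.45
tcp_pos: [421.4, -218.9, 41.2]
eef_rot: [3.14, -0.082, 0.002]
wrist_force: [1.0, 0.5, -1.6]
width: 49.3
```

play_rows(
  targets=[
    [[0, 0, 0.004], 0, 0.2],
    [[0, 0, 0.008], 0, 0.2],
    [[0, 0, 0.008], 0, 0.2],
  ],
)

```text
time_s: 9.75
tcp_pos: [420.9, -218.8, 38.6]
eef_rot: [3.14, -0.082, 0.001]
wrist_force: [-0.3, -0.1, -2.6]
width: 49.4
```

Run:
```python
from h import *
grab("side","d7"); grab("scene","s7"); s=robot.state(); print(s["tcp_pos"],s["wrist_force"],s["time_s"])
I=cv2.imread("pics/d7.png")[100:220,270:430]; cv2.imwrite("pics/d7c.png",cv2.resize(I,None,fx=4.5,fy=4.5,interpolation=cv2.INTER_CUBIC))
```

```text
[ 420.84721635 -218.73790406   38.51517285] [-0.81020145 -0.20088125 -1.63939818] 9.85
```

View pics/d7c.png

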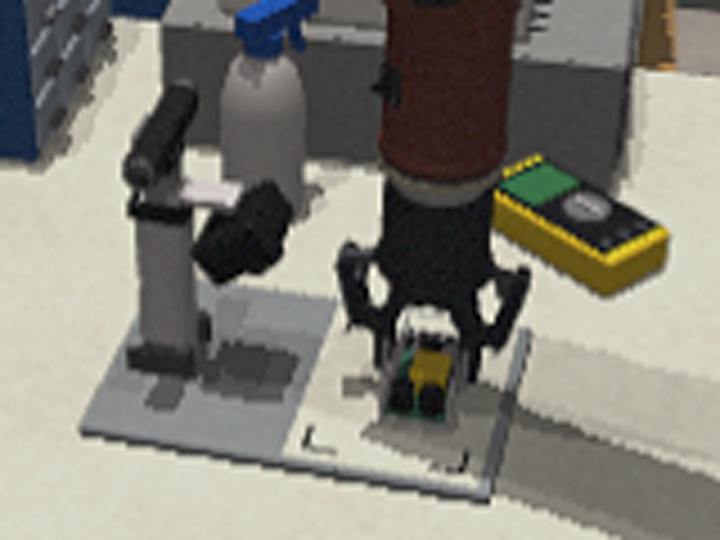

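The PSU is just above the board and well inside the marks, with the camera head clear. I'll go down in 1 mm steps.

play_rows(
  targets=[
    [[0, 0, 0.004], 0, 0.2],
    [[0, 0, 0.008], 0, 0.2],
    [[0, 0, 0.008], 0, 0.2],
  ],
)

```text
time_s: 10.15
tcp_pos: [420.6, -218.6, 36.1]
eef_rot: [-3.14, 0.082, 0.0]
wrist_force: [-0.7, -0.6, -2.3]
width: 49.0
```

play_rows(
  targets=[
    [[0, 0, 0.004], 0, 0.2],
    [[0, 0, 0.004], 0, 0.2],
  ],
)

```text
time_s: 10.35
tcp_pos: [420.6, -218.6, 35.2]
eef_rot: [-3.14, 0.082, 0.0]
wrist_force: [-0.7, 0.8, -2.5]
width: 49.2
```

play_rows(
  targets=[
    [[0, 0, 0.004], 0, 0.2],
    [[0, 0, 0.004], 0, 0.2],
  ],
)

```text
time_s: 10.55
tcp_pos: [420.8, -218.7, 34.8]
eef_rot: [3.14, -0.082, -0.0]
wrist_force: [-2.6, 1.4, 5.6]
width: 49.0
```

Contact: the vertical force went from -2.5 to +5.6 N. Now I'll release.

play_rows(
  targets=[
    [[0, 0, 0], 0, -0.2],
    [[0, 0, 0], 0, -0.25],
    [[0, 0, 0], 0, -0.3],
    [[0, 0, 0], 0, -0.4],
    [[0, 0, 0], 0, -0.5],
    [[0, 0, 0], 0, -0.5],
    [[0, 0, 0], 0, -0.5],
  ],
)

```text
time_s: 11.25
tcp_pos: [420.7, -218.7, 34.3]
eef_rot: [-3.14, 0.082, 0.0]
wrist_force: [1.0, -0.2, -0.5]
width: 64.0
```

play_rows(
  targets=[
    [[0, 0, -0.03], 0, -0.5],
    [[0, 0, -0.1], 0, -0.5],
    [[0, 0, -0.2], 0, -0.5],
    [[0, 0, -0.35], 0, -0.5],
    [[0, 0, -0.5], 0, -0.5],
    [[0, 0, -0.68], 0, -0.5],
    [[0, 0, -0.86], 0, -0.5],
    [[0, 0, -1], 0, -0.5],
    [[0, 0, -1], 0, -0.5],
    [[0, 0, -1], 0, -0.5],
  ],
)

```text
time_s: 12.25
tcp_pos: [421.0, -218.7, 285.3]
eef_rot: [3.139, -0.082, 0.003]
wrist_force: [-0.4, -0.3, 0.5]
width: 64.0
```

Run:
```python
from h import *
grab("wrist","w8"); grab("side","d8"); grab("scene","s8"); s=robot.state(); print(s["width"],s["tcp_pos"],s["wrist_force"],tool()[:3,0],s["time_s"])
W=cloud("w8").reshape(-1,3)
m=(W[:,2]>18)&(W[:,2]<60)&(abs(W[:,0]-421)<45)&(abs(W[:,1]+218)<65); P=W[m]
print(" psu",len(P),cv2.minAreaRect(P[:,:2].astype(np.float32)),np.percentile(P[:,2],[5,50,95]))
```

```text
63.86945582923624 [ 420.13692393 -218.39619153  283.17715494] [ 0.12303006 -0.63122992  0.84793714] [ 0.99863859 -0.05213149 -0.00180973] 12.4
 psu 1750 ((421.2789611816406, -218.1749267578125), (89.90911865234375, 50.02510452270508), 86.72026824951172) [18.31520199 36.21323443 40.68529855]
```

View pics/w8.png

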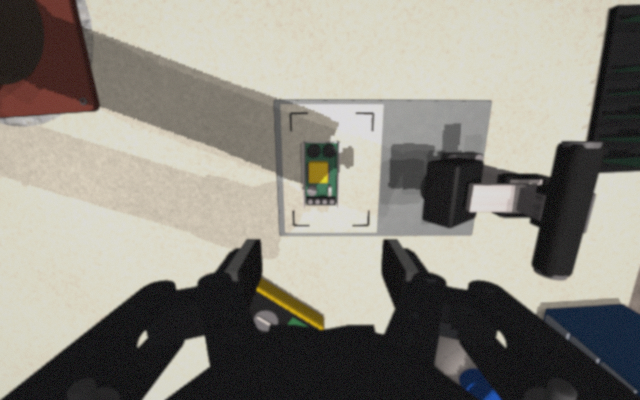

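play_rows(
  targets=[
    [[0.08, 0, -0.08], 0, -0.5],
    [[0.25, 0, -0.08], 0, -0.5],
    [[0.42, 0, -0.08], 0, -0.5],
    [[0.6, 0, -0.08], 0, -0.5],
    [[0.72, 0, -0.08], 0, -0.5],
    [[0.788, 0, -0.08], 0, -0.5],
    [[0.788, 0, -0.08], 0, -0.5],
    [[0.788, 0, -0.08], 0, -0.5],
  ],
)

```text
time_s: 13.2
tcp_pos: [617.0, -228.7, 302.9]
eef_rot: [-3.139, 0.081, 0.004]
wrist_force: [0.9, -0.5, -0.4]
width: 63.8
```

Run:
```python
from h import *
grab("wrist","w9"); s=robot.state(); print(s["joint_pos"].round(2),s["tcp_pos"],s["wrist_force"],tool()[:3,0],s["time_s"])
for n in("w9","side0","scene0"):
    W=cloud(n).reshape(-1,3); m=(W[:,2]>206)&(W[:,2]<216)&(abs(W[:,0]-617)<40)&(abs(W[:,1]+228)<75); P=W[m]
    print(n,len(P),cv2.minAreaRect(P[:,:2].astype(np.float32)),np.percentile(P[:,2],[5,50,95]))
I=cv2.imread("pics/w9.png"); cv2.imwrite("pics/w9c.png",cv2.resize(I[80:330,200:500],None,fx=2.4,fy=2.4,interpolation=cv2.INTER_CUBIC))
```

```text
[ 0.63  0.37 -0.47  1.34  0.16  1.47  0.12] [ 616.650366   -228.96888247  303.53031396] [-0.54220728  1.00488964 -0.33473743] [ 0.99862955 -0.05231136 -0.0015921 ] 13.25
w9 3933 ((618.1528930664062, -228.06886291503906), (110.97663116455078, 28.67026138305664), 86.1480712890625) [207.1755355  211.14086939 212.42441978]
side0 159 ((615.2454223632812, -227.03233337402344), (29.29821014404297, 115.73438262939453), 1.4368590116500854) [206.72867648 210.45119662 213.13895888]
scene0 177 ((620.224609375, -228.86581420898438), (111.14871978759766, 27.24733543395996), 86.46522521972656) [207.33442041 210.5086613  213.37001025]
```

View pics/w9c.png

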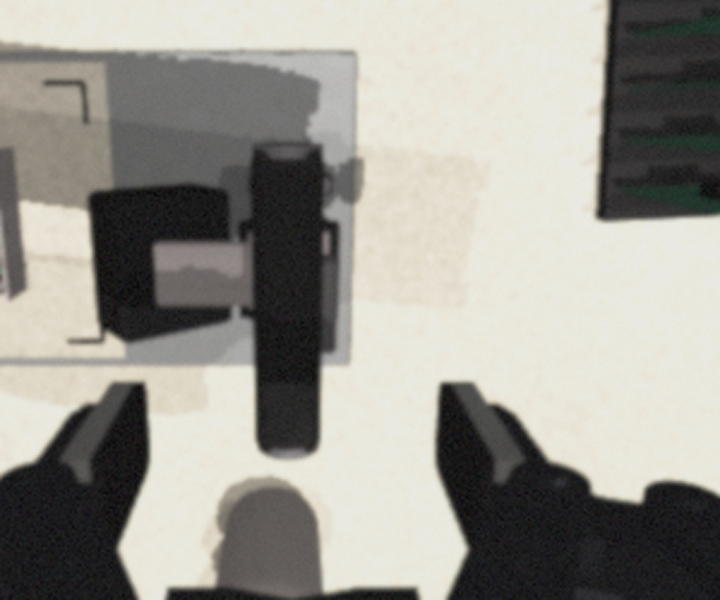

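play_rows(
  targets=[
    [[0.004, 0, 0.06], 0, -0.5],
    [[0.004, 0, 0.14], 0, -0.5],
    [[0.004, 0, 0.22], 0, -0.5],
    [[0.004, 0, 0.3], 0, -0.5],
    [[0.004, 0, 0.36], 0, -0.5],
    [[0.004, 0, 0.4], 0, -0.5],
    [[0.004, 0, 0.404], 0, -0.5],
    [[0.004, 0, 0.404], 0, -0.5],
  ],
)

```text
time_s: 14.05
tcp_pos: [618.6, -229.1, 203.7]
eef_rot: [3.14, -0.082, 0.001]
wrist_force: [-0.4, -0.5, 1.3]
width: 63.8
```

Run:
```python
from h import *
grab("wrist","w10"); grab("side","d10"); s=robot.state(); print(s["tcp_pos"],s["wrist_force"],s["time_s"])
I=cv2.imread("pics/d10.png")[100:220,250:410]; cv2.imwrite("pics/d10c.png",cv2.resize(I,None,fx=4.5,fy=4.5,interpolation=cv2.INTER_CUBIC))
```

```text
[ 618.95635565 -229.09307981  204.37303911] [-0.54863083 -0.81541738  0.47426447] 14.15
```

View pics/w10.png

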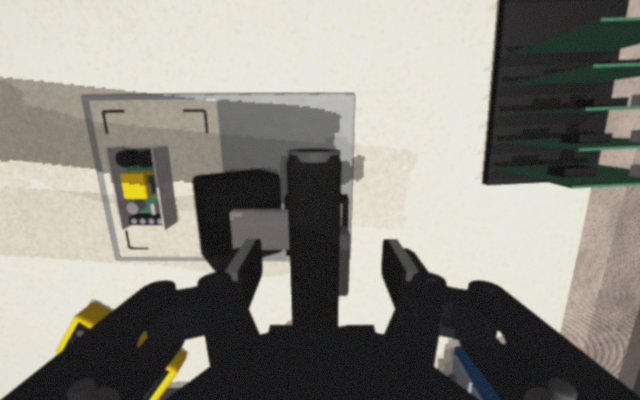

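View pics/d10c.png

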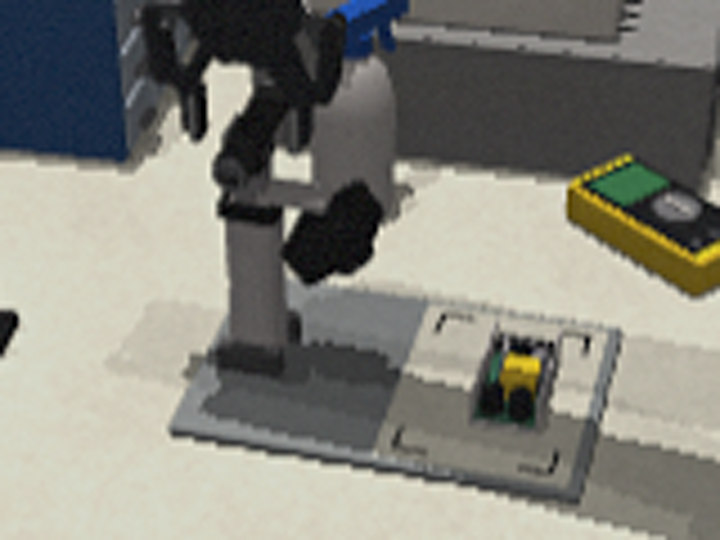

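play_rows(
  targets=[
    [[-0.01, 0, 0.008], 0, -0.5],
    [[-0.01, 0, 0.008], 0, -0.5],
    [[-0.01, 0, 0.008], 0, -0.3],
    [[-0.01, 0, 0.008], 0, 0],
    [[-0.01, 0, 0.008], 0, 0.3],
    [[-0.01, 0, 0.008], 0, 0.6],
    [[-0.01, 0, 0.008], 0, 0.6],
    [[-0.01, 0, 0.008], 0, 0.6],
    [[-0.01, 0, 0.008], 0, 0.6],
  ],
  squeeze=60,
)

```text
time_s: 15.05
tcp_pos: [615.2, -228.8, 202.0]
eef_rot: [3.14, -0.082, -0.002]
wrist_force: [-6.4, 1.3, 6.2]
width: 23.1
```

Run:
```python
from h import *
grab("wrist","w11"); s=robot.state(); print(s["tcp_pos"],s["wrist_force"],s["wrist_torque"],s["width"],s["time_s"])
```

```text
[ 615.22200032 -228.84533234  201.99387308] [-7.20272763  0.98580585  6.45891902] [ 0.31178392  1.27309569 -0.01256833] 22.9130438520339 15.1
```

View pics/w11.png

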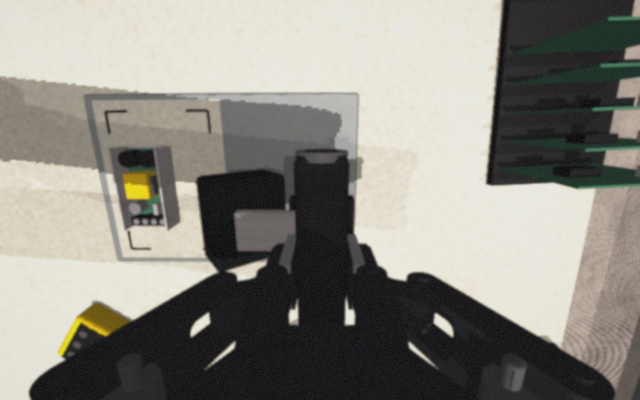

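The measured width is 23 mm; the 50 mm PSU read 49 mm, so the bar is gripped flush and the button is in. I'll lift a little first.

play_rows(
  targets=[
    [[-0.005, 0, -0.01], 0, 0.6],
    [[-0.005, 0, -0.03], 0, 0.6],
    [[-0.005, 0, -0.06], 0, 0.6],
    [[-0.005, 0, -0.09], 0, 0.6],
    [[-0.005, 0, -0.12], 0, 0.6],
    [[-0.005, 0, -0.12], 0, 0.6],
  ],
)

```text
time_s: 15.7
tcp_pos: [615.1, -228.9, 231.7]
eef_rot: [3.14, -0.082, 0.001]
wrist_force: [2.8, 0.6, -3.4]
width: 23.2
```

Run:
```python
from h import *
grab("side","d12"); s=robot.state(); print(s["tcp_pos"],s["wrist_force"],s["wrist_torque"],s["width"],s["time_s"])
I=cv2.imread("pics/d12.png")[70:220,240:440]; cv2.imwrite("pics/d12c.png",cv2.resize(I,None,fx=4,fy=4,interpolation=cv2.INTER_CUBIC))
```

```text
[ 615.12911679 -228.8590242   231.31097367] [ 4.08932567 -1.00653062 -3.35023253] [-0.15719431 -0.74705724 -0.04171253] 23.170036203542093 15.75
```

View pics/d12c.png

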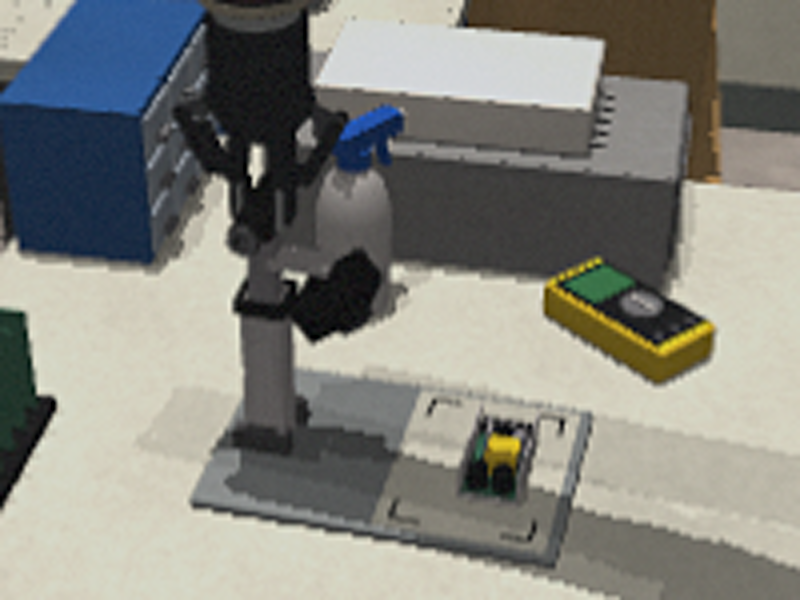

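The mast is rising with the handle and the button is free. I'll continue past the first stop.

play_rows(
  targets=[
    [[0, 0, -0.03], 0, 0.6],
    [[0, 0, -0.07], 0, 0.6],
    [[0, 0, -0.11], 0, 0.6],
    [[0, 0, -0.15], 0, 0.6],
    [[0, 0, -0.19], 0, 0.6],
    [[0, 0, -0.23], 0, 0.6],
    [[0, 0, -0.26], 0, 0.6],
    [[0, 0, -0.29], 0, 0.6],
    [[0, 0, -0.3], 0, 0.6],
    [[0, 0, -0.3], 0, 0.6],
  ],
)

```text
time_s: 16.75
tcp_pos: [615.1, -228.8, 306.2]
eef_rot: [-3.14, 0.082, -0.001]
wrist_force: [5.7, -1.4, -3.6]
width: 22.8
```

play_rows(
  targets=[
    [[0, 0, -0.004], 0, 0.6],
    [[0, 0, -0.008], 0, 0.6],
    [[0, 0, -0.008], 0, 0.6],
  ],
)

```text
time_s: 17.05
tcp_pos: [615.1, -228.8, 307.7]
eef_rot: [-3.14, 0.082, -0.001]
wrist_force: [5.6, -1.6, -4.1]
width: 23.1
```

play_rows(
  targets=[
    [[0, 0, -0.004], 0, 0.6],
    [[0, 0, -0.008], 0, 0.6],
    [[0, 0, -0.008], 0, 0.6],
  ],
)

```text
time_s: 17.35
tcp_pos: [615.1, -228.8, 309.7]
eef_rot: [-3.14, 0.082, -0.001]
wrist_force: [5.9, -1.0, -4.0]
width: 23.0
```

play_rows(
  targets=[
    [[0, 0, -0.004], 0, 0.6],
    [[0, 0, -0.008], 0, 0.6],
    [[0, 0, -0.008], 0, 0.6],
  ],
)

```text
time_s: 17.65
tcp_pos: [615.1, -228.8, 311.7]
eef_rot: [-3.14, 0.082, -0.001]
wrist_force: [5.3, -0.9, -5.2]
width: 23.3
```

play_rows(
  targets=[
    [[0, 0, -0.004], 0, 0.6],
    [[0, 0, -0.004], 0, 0.6],
    [[0, 0, -0.004], 0, 0.6],
  ],
)

```text
time_s: 17.95
tcp_pos: [615.1, -228.8, 312.1]
eef_rot: [-3.14, 0.082, -0.0]
wrist_force: [7.9, -0.7, -7.6]
width: 23.0
```

play_rows(
  targets=[
    [[0, 0, -0.004], 0, 0.6],
    [[0, 0, -0.004], 0, 0.6],
    [[0, 0, -0.004], 0, 0.6],
  ],
)

```text
time_s: 18.25
tcp_pos: [615.1, -228.8, 312.1]
eef_rot: [-3.14, 0.082, 0.001]
wrist_force: [8.9, -0.7, -12.4]
width: 23.0
```

It is against the top stop: z holds at 312.1 (202.0 + 110) while the pull builds to 12 N. Now the final check.

play_rows(
  targets=[
    [[0, 0, 0], 0, 0.6],
    [[0, 0, 0], 0, 0.6],
    [[0, 0, 0], 0, 0.6],
    [[0, 0, 0], 0, 0.6],
    [[0, 0, 0], 0, 0.6],
  ],
)

```text
time_s: 18.75
tcp_pos: [615.1, -228.8, 312.1]
eef_rot: [-3.14, 0.082, 0.001]
wrist_force: [9.8, -2.2, -12.4]
width: 23.4
```

Run:
```python
from h import *
grab("side","d13"); grab("scene","s13"); grab("wrist","w13"); s=robot.state(); print(s["tcp_pos"],s["wrist_force"],s["width"],s["time_s"])
I=cv2.imread("pics/d13.png")[50:350,220:440]; cv2.imwrite("pics/d13c.png",cv2.resize(I,None,fx=2,fy=2,interpolation=cv2.INTER_CUBIC))
W=cloud("d13").reshape(-1,3)
m=(W[:,2]>18)&(W[:,2]<60)&(abs(W[:,0]-421)<45)&(abs(W[:,1]+218)<65); P=W[m]
print("psu",cv2.minAreaRect(P[:,:2].astype(np.float32)))
```

```text
[ 615.0889253  -228.79901684  312.10291838] [  9.43185515  -1.19274667 -13.41418868] 23.098039902615685 18.9
psu ((421.04345703125, -217.49942016601562), (93.38314056396484, 50.392303466796875), 86.30680084228516)
```

View pics/d13c.png

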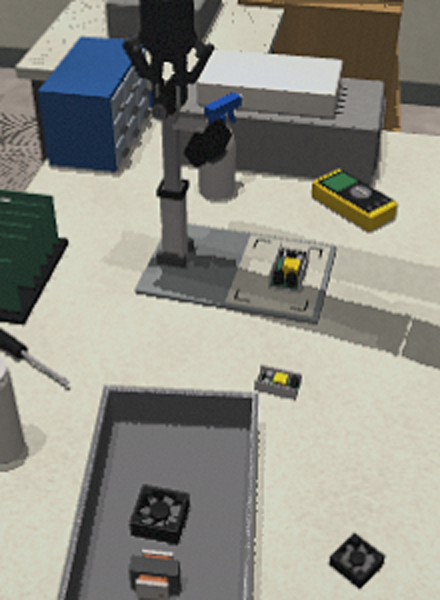

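View pics/w13.png

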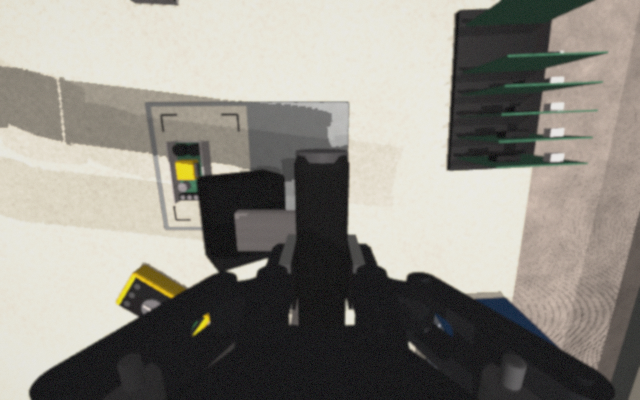

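The PSU (side crop (290,267)) sits inside the marks. The mast is fully extended with the handle gripped at (165,100), and everything else is where it was.

```bash
python3 -c "
from cell import robot; print(robot.sign_off())"
```

```text
the job is handed in; nothing more can be done
None
```

The power supply is on the camera stand inside the corner marks, and the arm is holding the mast at its second stop with the button squeezed. I handed the job in at about 19 s of the 48 s allowed.

- **Power supply:** I gripped it across its side walls, lifted it out of the bin and set it base down on the board. I turned it with its length along the stand's y and put its centre about 15 mm in front of the field's centre. At touchdown the vertical force moved only about 8 N. Afterwards it measured about (421, -218) mm against a field centre of (436, -218), so by those figures every side is at least 15 mm inside the marks.
- **Mast:** I gripped the middle of the T-handle with 60 N. The opening reads 23 mm, and the 50 mm power supply read 49 mm, so the bar is gripped flush with the button in. I can't read the button's travel directly, so this is inferred from the width. The handle rose 110 mm, from 202.0 to 312.1 mm, then stopped while the pull grew to about 13 N, which puts it at the second stop.
- **Other things:** In the last pictures the fan, the transformer and the other things on the bench in view stand where they were.
- **Disagreements:** Two centre estimates of the marks differed by about 3 mm in y, and those of the handle by about 2–5 mm in x. Neither affected the result.

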